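Fit a saw blade and tension it by feel

TASK

Take the saw blade off its wooden rest and lay it flat over both upright pins of the saw bow, one slot on each pin. Then wind the hand wheel clockwise by its red crank handle: it turns freely with a steady drag of about 7 N at the handle while there is slack, and when the blade goes taut the push needed climbs; stop when it is firm, 12 to 13 N (never over 14 N), and let go, so that the blade stays taut on its pins. Do not disturb the jar, carton, screwdriver and mallet.

Things in the scene. Friction and masses are not known exactly. Their poses are not given: they have to be found in the camera images.
- blade: Loose flat steel saw blade, 230 long (own y) x 30 wide (own x) x 4 mm thick, 0.2 kg; origin at the centre of its underside. Near each end a through slot, 14 mm wide (x) x 24 mm long (y). Teeth on the +x edge are only looks; either way round will do. It starts flat on the rest, underside 26 mm above the bench, overhanging it by 7 mm on each side: grip it across its width at the middle.
- slot_a (a point): centre of the blade's slot at its +y end, mid-thickness, 95 mm from the blade's middle
- slot_b (a point): centre of the blade's slot at its -y end, mid-thickness, 95 mm from the blade's middle
- rest: Fixed wooden block the blade starts on, 16 (x) x 170 (y) x 26 mm high, with two 12 mm high cross feet 50 mm wide at y = +-70 mm; origin at the centre of its underside.
- bow: Fixed saw bow lying on the bench, origin on the bench. Grey rail 56 mm wide (x) x 415 long (y from -270 to +145 mm) x 18 mm high. The blade line is its own y axis at x = 0. Green gearbox at y = -215 mm, top at 64 mm, with the hand wheel on top (vertical axis).
- anchor: Fixed red post on the bow's +y end, 44 x 34 x 32 mm high on the rail, its top shoulder 50 mm above the bench; origin at its underside centre. An 8 mm steel pin rises 17 mm from the shoulder (the last 5 mm tapered).
- anchor_pin (a point): foot of the anchor's pin, on its axis at the shoulder on which the blade lies (50 mm above the bench)
- tension_post: Red post like the anchor, same sizes and heights, on the bow's -y side. Winding the wheel clockwise draws it towards the gearbox (bow's -y, away from the anchor), 4 mm per radian, through a stiff spring pack.
- tension_pin (a point): foot of the tension post's pin, on its axis at the shoulder (50 mm above the bench). The pins start 183 to 199 mm apart; the blade goes taut when the outer ends of its slots bear on both pins, and the tension then builds up within the next turn or less.
- wheel_center (a point): on the vertical axis of the dark hand wheel (rim 114 mm outer diameter), at the height of the rim's top, 90 mm above the bench. Clockwise seen from above tightens. Standing still, the force on the handle may rest anywhere below the winding push: read it while the handle moves
- wheel: the hand wheel; origin on its axis, 73 mm above the bench. Tightening takes 3 to 8 rad. Its own friction (7 N at the crank handle) exceeds the pull of the taut blade, so it stays where it is left. Push at the handle, along its path: 7 N plus 0.08 N per N of blade tension; right is 45 to 92 N of tension, and over 100 N spoils the blade.
- crank_mid (a point): on the axis of the upright red crank handle on the wheel's rim, 50 mm from the wheel axis: a sleeve 18 mm in diameter and 46 mm tall, from 91 to 137 mm above the bench, which spins freely on its own axis, so it can be gripped firmly and led round without turning the gripper. This point is 117 mm above the bench.
- jar: amber glass jar, 60 mm diameter, 75 mm tall, bystander; origin at its underside
- carton: light-blue 45 mm carton, bystander; origin at its underside
- driver: black-handled screwdriver lying on the bench, bystander
- mallet: red-handled rubber mallet lying on the bench, bystander
Not all that is in view belongs to the job. Of the things shaped like the blade, the steel one is meant.

How it is judged:
By the outcome, as a careful person would: the job done as asked, in the order asked, and still so for the second after the job is handed in, with the robot touching nothing.
It also fails if it takes over 72 s, if anything falls off the work surface, if the arm or the gripper's body presses on something with over 40 N, if the wrist force passes 120 N, or if a joint passes its speed limit or range.

ROBOT

A 6-joint arm with a two-finger parallel gripper is mounted at the origin on the work surface. World frame = base frame: x ahead of the robot, y to its left, z up, the work surface at z = 0. Lengths are in m, angles in rad, forces in N, time in s.
With the tool pointing down it reaches from about 0.35 to 0.95 m from the base axis. Payload 17.4 kg.
Tool frame: the origin (TCP) lies midway between the tips of the shut fingers; the grasp point (between the pads) lies 19 mm behind it; z points along the fingers, y is the line along which they close (so a half turn about z gives the same grasp; the last joint's range is limited). The gripper opens to 93 mm and grips with 3 to 60 N. Pads are 15 mm wide; open, the fingers measure 128 mm over their backs; the gripper's body (75 mm by 188 mm) begins 65 mm behind the grasp point.
Start: joints at [-1.156, 0.116, 1.442, -0, 1.584, -0.038], TCP at [0.295, -0.607, 0.219] pointing down, gripper open.
Joint ranges: [-2.83, 2.83], [-0.83, 2.19], [0.07, 2.5], [-1.14, 4.28], [0.01, 3], [-2.97, 2.97]. Speed limits (rad/s): [1.89, 1.89, 2.22, 3.14, 3.14, 3.14].

INTERFACE

Orientations are given as a unit quaternion [w, x, y, z].
In Python, from workcell import robot gives the robot as it stands.
- The arm moves only by the tool send_rows, never from a script. Its argument "steps" is a list that holds one entry, the list of rows, each a list of 5 numbers: the closure, from 0 (fully open) to 1 (shut), then the shift along the tool's x, y, z in cm, then the turn about the tool's z in rad. In form: [[[grip, dx, dy, dz, spin], ...]]. A call has 1 to 12 rows; each row shifts and turns the commanded pose from where the row before left it, along the tool's axes as they then stand; what a row does not reach is not made up. A row lasts 1/10 s, in which the tool goes at most 50 mm and 8.59 degrees, less where a joint would pass 70% of its speed; a pose out of reach is approached as far as the arm can. A call with a gripper value outside its range is refused whole. The fingers move at their own pace and stop on an object; the grip force is fixed at half the most. Time passes only in rows, so rows that do not move let the fingers close. It gives the time, the measured TCP pose, the force, the opening and the grip force at its end, in the units of the state.
- robot.get_obs(): the state, without advancing time (a new reading comes with each control period).
- robot.grab_frame(name): name is "side" or "top"; returns the picture (400x640x3 uint8, red, green, blue); there is no depth.
- robot.camera_info(name): a dict with "vertical_fov" (degrees; the focal length in pixels is half the picture's height over the tangent of half this angle, whatever the lens; pixels are square), "cx", "cy" (the principal point, pixels), "extrinsics" (4x4, takes a point from camera to world coordinates). Camera axes: x right, y up, looking along -z (the intrinsics and any distortion apply to the point x, -y, -z); pixel columns grow to the right and rows downward; lengths in m; the calibration is good to about 2 mm. A picture is of the moment at which its call begins. camera_info takes no time and is no camera call.
- robot.close_job(): hands the job in; it is judged then, once.
The state is a dict: "time": time; "q": joint angles; "joint_vel": joint speeds; "tau": joint torques, N m; "tool_pos": TCP position; "ee_rot": TCP orientation; "force": force on the tool from outside, world axes, zero at the start; "moment": the same for the moment, N m; "finger_gap": opening from 0.0 (shut) to 1.0 (fully open); "grasp_force": force on a finger pad.
Only numpy, scipy, OpenCV 4.12 (cv2) and the standard library are available. Lean on these libraries where they do the work, as an engineer would, in place of code of your own. Each camera call takes 0.05 s, during which the arm holds its last target. There are 200 camera calls.

## Working session

There is one attempt and no reset: what is moved stays moved. The work goes in short steps, Python scripts to look and compute and a tool call to move; the robot and the scene stay as the last step left them, time stands still between calls to the robot, and variables do not carry over. Pictures are saved under pics/ and viewed, at most 10 in all, crops included, and the job is handed in when it is done.

Besides the shell and the picture viewer there is one more tool, called in YAML: its name, and indented under it one key for each argument. send_rows: Moves the arm, as the interface text tells. Its arguments: {"type":"object","properties":{"steps":{"type":"array","items":{"type":"array","items":{"type":"array","items":{"type":"number"}}}}},"required":["steps"]}

```bash
mkdir -p pics; cat > h.py <<'E'
import numpy as np, cv2
from workcell import robot
def cam(n):
    c=robot.camera_info(n); f=200/np.tan(np.radians(c["vertical_fov"])/2); return c,f
def ray(n,u,v):
    c,f=cam(n); E=np.array(c["extrinsics"]); d=E[:3,:3]@np.array([(u-c["cx"])/f,-(v-c["cy"])/f,-1.]); return E[:3,3],d
def onz(n,u,v,z):
    o,d=ray(n,u,v); return o+d*(z-o[2])/d[2]
def proj(n,p):
    c,f=cam(n); E=np.array(c["extrinsics"]); q=E[:3,:3].T@(np.array(p)-E[:3,3]); return c["cx"]+f*q[0]/-q[2], c["cy"]-f*q[1]/-q[2]
def grab(n,fn):
    im=robot.grab_frame(n)[:,:,::-1].copy(); cv2.imwrite("pics/"+fn,im); return im
E
python3 - <<'E'
from h import *
for n in("top","side"):
    grab(n,n+"0.png"); c=robot.camera_info(n); print({k:(np.round(v,4).tolist() if k=="extrinsics" else v) for k,v in c.items()})
print(robot.get_obs())
E
```

```text
{'vertical_fov': 53.44475103622482, 'cx': 325.14231955144066, 'cy': 200.96329758263292, 'extrinsics': [[0.0188, 0.9947, -0.1009, 0.3809], [-0.9998, 0.0185, -0.0048, 0.2303], [-0.0029, 0.101, 0.9949, 1.3128], [0.0, 0.0, 0.0, 1.0]]}
{'vertical_fov': 49.03208690740143, 'cx': 321.4526209316346, 'cy': 200.75446344593772, 'extrinsics': [[-0.7395, 0.3355, -0.5837, -0.1343], [-0.673, -0.3882, 0.6295, 0.9468], [-0.0154, 0.8583, 0.5129, 0.6695], [0.0, 0.0, 0.0, 1.0]]}
{'time': 0.1, 'q': array([-1.15581658e+00,  1.16453105e-01,  1.44218140e+00, -5.91800081e-06,
        1.58400884e+00, -3.78011457e-02]), 'joint_vel': array([ 0.00020233, -0.00081477, -0.00131617, -0.00054087,  0.00086168,
       -0.00094418]), 'tau': array([ 2.13481311e-03, -7.22889447e+01, -6.23865294e+01,  7.81356473e-02,
        2.27146765e-02, -9.54424218e-05]), 'tool_pos': array([ 0.29520822, -0.60682395,  0.21797943]), 'ee_rot': array([-5.15475006e-04,  9.74482821e-01,  2.24461477e-01, -1.01394366e-04]), 'force': array([ 0.10817959, -0.34402757,  0.94459539]), 'moment': array([ 0.024648  , -0.03692256, -0.01016745]), 'grasp_force': 0.0, 'finger_gap': 0.9981710568750677}
```

View pics/top0.png

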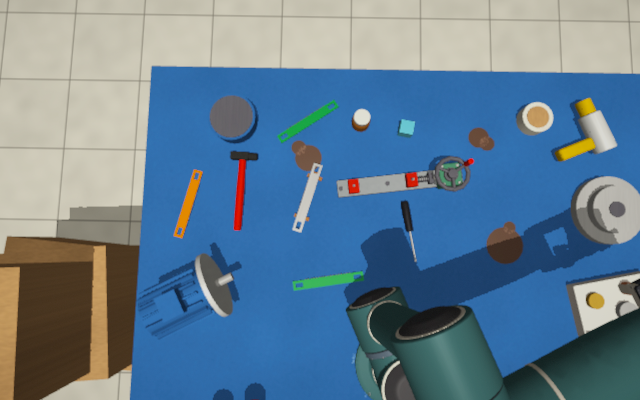

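View pics/side0.png

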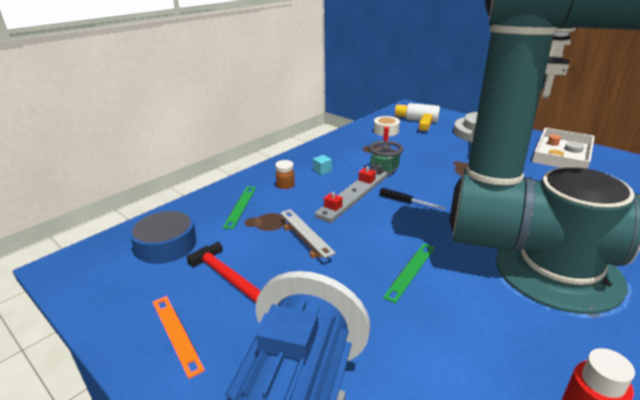

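Top view: four blade-shaped things – green (308,121), green (328,281), orange (187,204), and the light-grey steel one at (307,198) on a wooden rest. The steel one fits. The bow runs from (340,188) to (470,175), with its posts at about (353,186) and (411,180), the wheel at (452,173) and the crank at (469,162). I'll confirm in a crop and measure.

```bash
cat > m.py <<'E'
from h import *
im=cv2.imread("pics/top0.png"); hsv=cv2.cvtColor(im,cv2.COLOR_BGR2HSV)
def comps(mask,x0,y0,x1,y1,amin=8):
    m=np.zeros_like(mask); m[y0:y1,x0:x1]=mask[y0:y1,x0:x1]
    n,l,s,c=cv2.connectedComponentsWithStats(m); return [(s[i,4],c[i],(l==i)) for i in range(1,n) if s[i,4]>=amin]
white=((hsv[...,1]<70)&(hsv[...,2]>130)).astype(np.uint8)
b=max(comps(white,285,155,330,240),key=lambda t:t[0])
cs,_=cv2.findContours(b[2].astype(np.uint8),cv2.RETR_CCOMP,cv2.CHAIN_APPROX_NONE)
P=np.array([onz("top",u,v,.03)[:2] for u,v in max(cs,key=len)[:,0]]).astype(np.float32)
r=cv2.minAreaRect(P*1000); print("blade",b[0],r)
bx=cv2.boxPoints(r); print(bx)
red=(((hsv[...,0]<8)|(hsv[...,0]>172))&(hsv[...,1]>150)&(hsv[...,2]>90)).astype(np.uint8)
for a,c,m in comps(red,335,150,490,200):
    print("red",a,c,[onz("top",*c,z)[:2].round(4) for z in(.05,.117,.137)])
    ct=cv2.findContours(m.astype(np.uint8),cv2.RETR_EXTERNAL,cv2.CHAIN_APPROX_NONE)[0][0]; print(cv2.minAreaRect(ct))
crop=np.vstack([cv2.resize(im[150:245,280:380],(500,475),interpolation=3)])
crop2=cv2.resize(im[145:215,335:485],(750,350),interpolation=3); crop2=cv2.resize(crop2,(500,233))
cv2.imwrite("pics/c0.png",cv2.resize(im[140:245,280:485],(800,410),interpolation=3))
s=cv2.imread("pics/side0.png"); cv2.imwrite("pics/c1.png",cv2.resize(s[110:270,270:420],(560,597),interpolation=3))
E
python3 m.py
```

```text
blade 685 ((524.2171020507812, 298.4580993652344), (46.40220260620117, 232.41641235351562), 71.0153579711914)
[[406.7823  314.32324]
 [626.5566  238.71477]
 [641.6519  282.59296]
 [421.87762 358.20142]]
red 39 [468.58974359 162.02564103] [array([ 0.6437, -0.2236]), array([ 0.6297, -0.1995]), array([ 0.6256, -0.1923])]
((468.53662109375, 162.17071533203125), (4.372865676879883, 9.370426177978516), 51.34019470214844)
red 146 [411.54109589 179.2739726 ] [array([ 0.5841, -0.0396]), array([ 0.5733, -0.0253]), array([ 0.5701, -0.021 ])]
((411.5, 179.0), (14.0, 11.0), 90.0)
red 138 [353.06521739 185.5942029 ] [array([0.5601, 0.1478]), array([0.5506, 0.1522]), array([0.5478, 0.1535])]
((353.0, 186.0), (14.0, 10.0), 90.0)
```

View pics/c0.png

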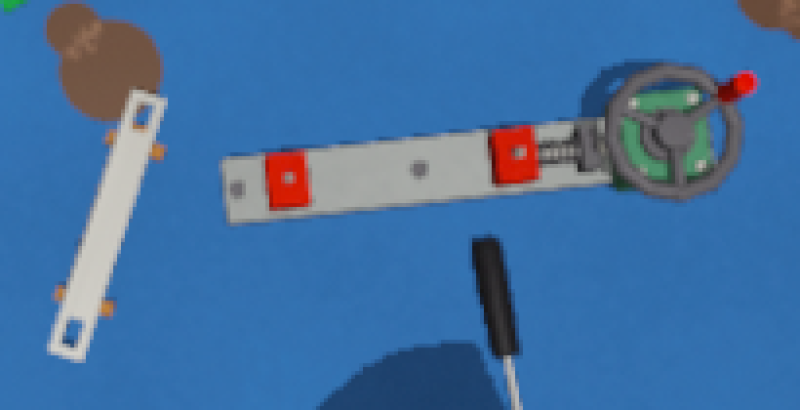

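View pics/c1.png

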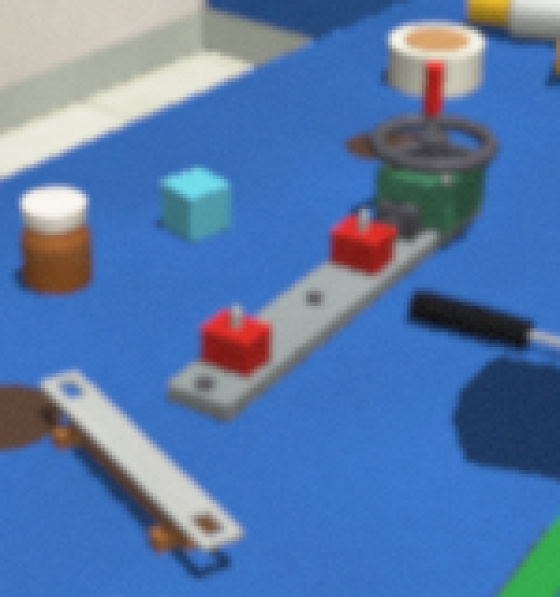

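The crop confirms it: steel blade on the wooden rest, slots at full-image (316.6,168.2) and (299,224.8). The pins show as bright dots at about (354,185) and (413,179), and the crank leans right of the wheel. Now sub-pixel refinement from both views.

```bash
cat > m2.py <<'E'
from h import *
T=cv2.imread("pics/top0.png"); S=cv2.imread("pics/side0.png")
def sat(im): return cv2.cvtColor(im,cv2.COLOR_BGR2HSV)[...,1].astype(float)
def cen(w,x,y,r):
    x0,y0=int(x-r),int(y-r); a=w[y0:y0+2*r+1,x0:x0+2*r+1]; a=np.clip(a,0,None); g=np.mgrid[y0:y0+a.shape[0],x0:x0+a.shape[1]]; return (g[1]*a).sum()/a.sum(),(g[0]*a).sum()/a.sum()
def tri(pt,ps):
    o1,d1=ray("top",*pt);o2,d2=ray("side",*ps); A=np.c_[d1,-d2]; s=np.linalg.lstsq(A,o2-o1,rcond=None)[0]; a=o1+s[0]*d1;b=o2+s[1]*d2; return (a+b)/2,np.linalg.norm(a-b)
# slots: blue-ness/darkness inside blade
st=sat(T); g=T.mean(2)
sl=[cen(np.clip(150-g,0,None),x,y,r) for x,y,r in((316.6,168.2,3),(299,225,3))]
print("slots",sl); ab=[onz("top",*p,.026)[:2] for p in sl]; ab2=[onz("top",*p,.030)[:2] for p in sl]
A,B=[(p+q)/2 for p,q in zip(ab,ab2)]; print(A,B,np.linalg.norm(A-B),"mid",(A+B)/2,"yaw",np.degrees(np.arctan2(*(A-B)[::-1])))
pins=[cen(np.clip(150-st,0,None),x,y,3) for x,y in((354,185.4),(413,179))]
P=[onz("top",*p,.067)[:2] for p in pins]; print("pins",pins,P,np.linalg.norm(P[0]-P[1]),"mid",(P[0]+P[1])/2,"yaw",np.degrees(np.arctan2(*(P[0]-P[1])[::-1])))
# side: pin tips/feet predicted
for p in P:
    print("side pred foot,tip",[np.round(proj("side",[*p,z]),1) for z in(.05,.067)])
for X in (A,B): print("side pred slot",np.round(proj("side",[*X,.03]),1))
# wheel rim dark
m=((T.max(2)<95)).astype(np.uint8); m[:150]=0;m[200:]=0;m[:,:430]=0;m[:,475:]=0
hs=cv2.cvtColor(T,cv2.COLOR_BGR2HSV); m[hs[...,1]>90]=0
n,l,s,c=cv2.connectedComponentsWithStats(m); i=1+np.argmax(s[1:,4]); ct=cv2.findContours((l==i).astype(np.uint8),0,1)[0][0]
(x,y),(d1,d2),_=cv2.fitEllipse(cv2.convexHull(ct)); W=onz("top",x,y,.09)[:2]; print("wheel",x,y,d1,d2,W)
u=(P[1]-P[0])/np.linalg.norm(P[1]-P[0]); print("wheel along from tension",(W-P[1])@u,"off",np.cross(u,W-P[1]), "anchor->wheel", np.linalg.norm(W-P[0]))
for k,p in (("W",[*W,.09]),):print(k,proj("side",p))
cr=onz("top",468.6,162,.117); print("crank",cr, np.linalg.norm(cr[:2]-W))
# crank in side
hs=cv2.cvtColor(S,cv2.COLOR_BGR2HSV); r=(((hs[...,0]<8)|(hs[...,0]>172))&(hs[...,1]>130)).astype(np.uint8); r[:120]=0;r[145:]=0;r[:,:375]=0;r[:,397:]=0
ys,xs=np.nonzero(r); print("side crank",xs.mean(),ys.mean(),ys.min(),ys.max(), proj("side",[cr[0],cr[1],.137]),proj("side",[cr[0],cr[1],.091])); print(tri((468.6,162),(xs.mean(),ys.mean())))
E
python3 m2.py
```

```text
slots [(np.float64(315.9647239263804), np.float64(168.9861963190184)), (np.float64(297.7777394900069), np.float64(225.26981392143352))]
[0.6159503  0.26857074] [0.43061328 0.32342724] 0.19328488817644085 mid [0.52328179 0.29599899] yaw -16.48782860483303
pins [(np.float64(353.502427184466), np.float64(184.99271844660194)), (np.float64(412.67198581560285), np.float64(178.5904255319149))] [array([0.559675  , 0.14755872]), array([ 0.58359838, -0.03958015])] 0.18866182127801287 mid [0.57163669 0.05398928] yaw 97.28504112170097
side pred foot,tip [array([333.7, 196.7]), array([333.7, 191.4])]
side pred foot,tip [array([367.5, 171. ]), array([367.7, 166.1])]
side pred slot [288.9 213.2]
side pred slot [326.3 249.8]
wheel 451.1673278808594 172.20379638671875 31.801450729370117 41.558998107910156 [ 0.60216584 -0.15443073]
wheel along from tension 0.11627791998558804 off 0.0038538773608350566 anchor->wheel 0.30496409325136
W (np.float64(384.8814334899066), np.float64(146.0443589399323))
crank [ 0.62980705 -0.19950554  0.117     ] 0.05287508997215692
side crank 385.5925925925926 133.25925925925927 127 140 (np.float64(386.77516150649313), np.float64(126.390988109833)) (np.float64(385.93483285181037), np.float64(139.41347714950248))
(array([ 0.63188146, -0.20054626,  0.11204862]), np.float64(0.002556256714994922))m2.py:24: DeprecationWarning: Arrays of 2-dimensional vectors are deprecated. Use arrays of 3-dimensional vectors instead. (deprecated in NumPy 2.0)
  u=(P[1]-P[0])/np.linalg.norm(P[1]-P[0]); print("wheel along from tension",(W-P[1])@u,"off",np.cross(u,W-P[1]), "anchor->wheel", np.linalg.norm(W-P[0]))
```

send_rows:
  steps:
    - [[0,0,0,0,-0.148],[0,0,0,0,-0.148],[0,0,0,0,-0.148],[0,0,0,0,-0.148],[0,0,0,0,-0.148],[0,0,0,0,-0.148],[0,0,0,0,-0.148],[0,0,0,0,-0.148],[0,0,0,0,-0.148],[0,0,0,0,-0.148],[0,0,0,0,-0.148],[0,0,0,0,-0.148]]

```text
time: 1.3
tool_pos: [0.2952, -0.6069, 0.2182]
ee_rot: [-0.0, 0.438, 0.899, 0.0]
force: [0.6, 0.7, -1.0]
finger_gap: 1.0
grasp_force: 0.0
```

send_rows:
  steps:
    - [[0,0,0,0,-0.148],[0,0,0,0,-0.148],[0,0,0,0,-0.148],[0,0,0,0,-0.148],[0,0,0,0,-0.03],[0,0,0,0,0]]

```text
time: 1.9
tool_pos: [0.2953, -0.6069, 0.2184]
ee_rot: [-0.0, 0.146, 0.989, 0.0]
force: [-0.1, 0.0, 0.4]
finger_gap: 0.999
grasp_force: 0.0
```

```bash
cat > go.py <<'E'
from h import *
from scipy.spatial.transform import Rotation as R
def st():
    o=robot.get_obs(); q=o["ee_rot"]; M=R.from_quat([q[1],q[2],q[3],q[0]]).as_matrix(); return o,M
def to(p,yaw=None):
    o,M=st(); th=np.degrees(np.arctan2(M[1,0],M[0,0]))
    d=M.T@(np.array(p)-o["tool_pos"])*100
    sp=0 if yaw is None else np.radians((th-yaw+180)%360-180)
    print("t",round(o["time"],2),"tcp",o["tool_pos"].round(4),"yaw",th.round(2),"tilt",M[:,2].round(3),"F",o["force"].round(2),"gap",round(o["finger_gap"],3),"gf",round(o["grasp_force"],1),"| d cm",d.round(2),"spin",round(float(sp),4))
E
python3 - <<'E'
from go import *
# refine blade yaw by edge fit of bright core
T=cv2.imread("pics/top0.png"); h=cv2.cvtColor(T,cv2.COLOR_BGR2HSV)
m=((h[...,1]<60)&(h[...,2]>150)).astype(np.uint8); m[:155]=0;m[240:]=0;m[:,:285]=0;m[:,330:]=0
m=cv2.morphologyEx(m,cv2.MORPH_CLOSE,np.ones((7,7)))
m=cv2.morphologyEx(m,cv2.MORPH_OPEN,np.ones((3,3)))
ys,xs=np.nonzero(m); P=np.array([onz("top",x,y,.03)[:2] for x,y in zip(xs,ys)]); c=P.mean(0); w,v=np.linalg.eigh(np.cov(P.T)); print(len(P),c,np.degrees(np.arctan2(v[1,1],v[0,1])),np.sqrt(12*w))
to([.523,.296,.218],163.2)
E
```

```text
698 [0.5219545  0.29604113] 163.60336023149128 [0.03208991 0.22966738]
t 1.9 tcp [ 0.2953 -0.6069  0.2184] yaw 163.19 tilt [-0.  0. -1.] F [-0.08  0.01  0.45] gap 0.999 gf 0.0 | d cm [4.320e+00 9.302e+01 7.000e-02] spin -0.0002
```

send_rows:
  steps:
    - [[0,0.18,3.9,0,0],[0,0.18,3.9,0,0],[0,0.18,3.9,0,0],[0,0.18,3.9,0,0],[0,0.18,3.9,0,0],[0,0.18,3.9,0,0],[0,0.18,3.9,0,0],[0,0.18,3.9,0,0],[0,0.18,3.9,0,0],[0,0.18,3.9,0,0],[0,0.18,3.9,0,0],[0,0.18,3.9,0,0]]

```text
time: 3.1
tool_pos: [0.4088, -0.1509, 0.2188]
ee_rot: [0.0, 0.147, 0.989, -0.0]
force: [0.9, -0.5, -0.3]
finger_gap: 0.998
grasp_force: 0.0
```

send_rows:
  steps:
    - [[0,0.18,3.9,0,0],[0,0.18,3.9,0,0],[0,0.18,3.9,0,0],[0,0.18,3.9,0,0],[0,0.18,3.9,0,0],[0,0.18,3.9,0,0],[0,0.18,3.9,0,0],[0,0.18,3.9,0,0],[0,0.18,3.9,0,0],[0,0.18,3.9,0,0],[0,0,0,0,0],[0,0,0,0,0]]

```text
time: 4.3
tool_pos: [0.5032, 0.2267, 0.2182]
ee_rot: [-0.0, 0.146, 0.989, -0.0]
force: [0.1, -0.9, 0.5]
finger_gap: 1.002
grasp_force: 0.0
```

```bash
python3 -c "
from go import *
to([.5225,.296,.011],163.5)"
```

```text
t 4.3 tcp [0.5032 0.2267 0.2182] yaw 163.26 tilt [-0.001 -0.001 -1.   ] F [ 0.08 -0.9   0.46] gap 1.002 gf 0.0 | d cm [ 0.13  7.21 20.72] spin -0.0042
```

send_rows:
  steps:
    - [[0,0.07,3.6,0,-0.004],[0,0.06,3.6,0,0],[0,0,0,4,0],[0,0,0,4,0],[0,0,0,4,0],[0,0,0,4,0],[0,0,0,2.5,0],[0,0,0,1.2,0],[0,0,0,0.7,0],[0,0,0,0.3,0],[0,0,0,0,0],[0,0,0,0,0]]

```text
time: 5.5
tool_pos: [0.5232, 0.2959, 0.0129]
ee_rot: [0.001, 0.143, 0.99, 0.0]
force: [0.6, -0.2, -0.1]
finger_gap: 0.999
grasp_force: 0.0
```

send_rows:
  steps:
    - [[0.4,0,0,0,0],[0.5,0,0,0,0],[0.6,0,0,0,0],[0.65,0,0,0,0],[0.7,0,0,0,0],[0.8,0,0,0,0],[1,0,0,0,0],[1,0,0,0,0],[1,0,0,0,0],[1,0,0,0,0]]

```text
time: 6.5
tool_pos: [0.5227, 0.2958, 0.0117]
ee_rot: [0.0, 0.143, 0.99, 0.0]
force: [0.5, 1.9, -0.2]
finger_gap: 0.312
grasp_force: 30.0
```

```bash
python3 -c "
from go import *
to([.5716,.054,.15],97.4)"
```

```text
t 6.5 tcp [0.5227 0.2958 0.0117] yaw 163.57 tilt [ 0.  0. -1.] F [ 0.52  1.88 -0.17] gap 0.312 gf 30.0 | d cm [-11.54 -21.81 -13.84] spin 1.1548
```

send_rows:
  steps:
    - [[1,0,0,-0.5,0],[1,0,0,-1.5,0],[1,0,0,-3,0],[1,0,0,-3,0],[1,0,0,-3,0.05],[1,0,0,-2,0.1],[1,0,0,-0.8,0.1],[1,0,0,0,0.1],[1,0,0,0,0.1],[1,0,0,0,0.1],[1,0,0,0,0.1],[1,0,0,0,0.1]]

```text
time: 7.7
tool_pos: [0.5226, 0.2957, 0.151]
ee_rot: [0.0, 0.497, 0.868, 0.0]
force: [-0.5, -0.6, -0.9]
finger_gap: 0.315
grasp_force: 30.0
```

send_rows:
  steps:
    - [[1,0,0,0,0.1],[1,0,0,0,0.1],[1,0,0,0,0.1],[1,0,0,0,0.07],[1,0,0,0,0.03],[1,0,0,0,0],[1,0,0,0,0]]

```text
time: 8.4
tool_pos: [0.5226, 0.2957, 0.1505]
ee_rot: [0.0, 0.658, 0.753, 0.0]
force: [-0.6, -0.0, -2.4]
finger_gap: 0.313
grasp_force: 30.0
```

```bash
python3 -c "
from go import *
to([.5716,.054,.15],97.4)"
```

```text
t 8.4 tcp [0.5226 0.2957 0.1505] yaw 97.74 tilt [ 0.001  0.    -1.   ] F [-0.6  -0.04 -2.37] gap 0.313 gf 30.0 | d cm [-24.61   1.59   0.04] spin 0.006
```

send_rows:
  steps:
    - [[1,-1,0.1,0,0.006],[1,-3,0.2,0,0],[1,-4,0.25,0,0],[1,-4,0.25,0,0],[1,-4,0.25,0,0],[1,-4,0.25,0,0],[1,-3,0.2,0,0],[1,-1.2,0.09,0,0],[1,-0.4,0,2,0],[1,0,0,3,0],[1,0,0,2.5,0],[1,0,0,1,0]]

```text
time: 9.6
tool_pos: [0.5687, 0.0538, 0.0623]
ee_rot: [-0.001, 0.66, 0.751, -0.001]
force: [-0.8, 0.3, -2.5]
finger_gap: 0.311
grasp_force: 30.0
```

send_rows:
  steps:
    - [[1,0,0,0,0],[1,0,0,0,0],[1,0,0,0,0]]

```text
time: 9.9
tool_pos: [0.5706, 0.0539, 0.0663]
ee_rot: [0.001, 0.66, 0.751, 0.001]
force: [-0.1, -0.6, -1.8]
finger_gap: 0.316
grasp_force: 30.0
```

```bash
python3 -c "
from go import *
to([.5716,.054,.065],97.4)
t=grab('top','t1.png'); s=grab('side','s1.png')
a=cv2.resize(t[150:220,325:445],(720,420),interpolation=3); cv2.imwrite('pics/c2.png',a)
b=cv2.resize(s[130:230,300:420],(720,600),interpolation=3); cv2.imwrite('pics/c3.png',b)"
```

```text
t 9.9 tcp [0.5706 0.0539 0.0663] yaw 97.35 tilt [ 0.002  0.    -1.   ] F [-0.05 -0.56 -1.81] gap 0.316 gf 30.0 | d cm [-0.01  0.1   0.13] spin -0.0009
```

View pics/c2.png

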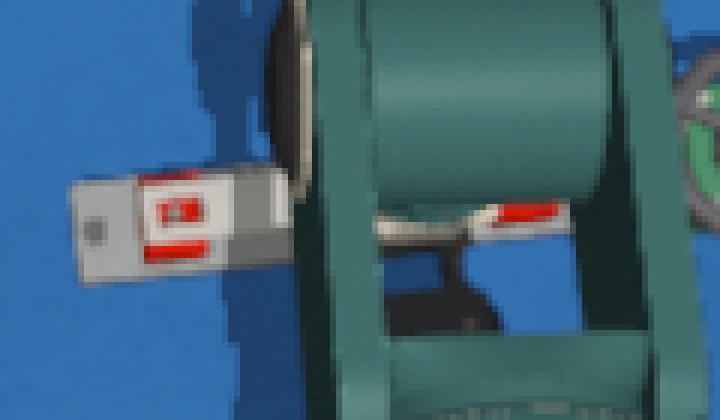

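View pics/c3.png

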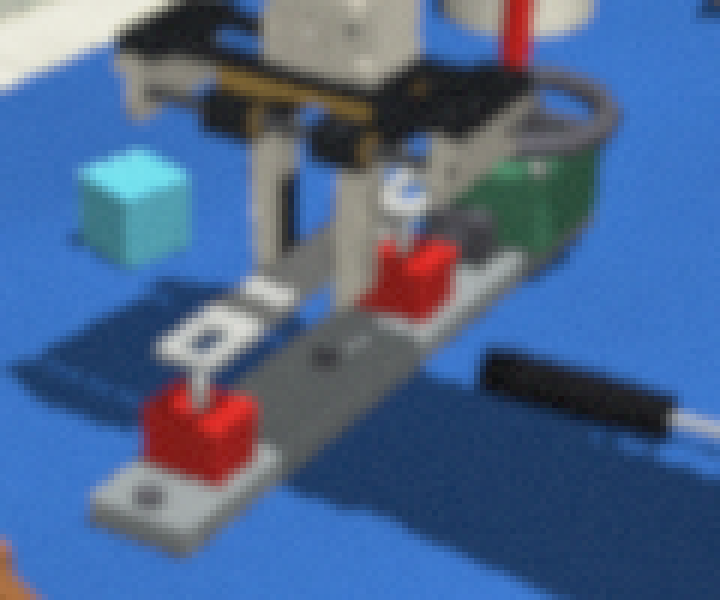

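Top crop: the anchor slot is centred at crop (180,212), with the pin visible inside at (176,212). Side crop: slots at (208,340) and (406,188), just above pins at (200,375) and (405,225). Now the numeric offset.

```bash
python3 - <<'E'
from h import *
c=np.array([.5706,.0539]);a=np.radians(97.35);u=np.array([np.cos(a),np.sin(a)])
z=.0823
for n,p in(("anch",c+.095*u),("tens",c-.095*u)):
    print(n,p,"top",np.round(proj("top",[*p,z]),1),"side",np.round(proj("side",[*p,z]),1))
print("slot anchor top",onz("top",325+180/6-.4,150+212/6-.4,z),"side",onz("side",300+208/6-.4,130+340/6-.4,z),"\n tens side",onz("side",300+406/6-.4,130+188/6-.4,z))
T=cv2.imread("pics/t1.png");h=cv2.cvtColor(T,cv2.COLOR_BGR2HSV)
m=(((h[...,0]<8)|(h[...,0]>172))&(h[...,1]>90)); m=m[180:191,349:362]; print(m.astype(int))
E
```

```text
anch [0.55844664 0.1481194 ] top [353.7 184.7] side [333.9 186.8]
tens [ 0.58275336 -0.0403194 ] top [414.  178.1] side [368.2 161.6]
slot anchor top [0.5577298  0.14514834 0.0823    ] side [0.55961843 0.14516617 0.0823    ] 
 tens side [ 0.58782054 -0.04205592  0.0823    ]
[[1 1 1 0 0 0 0 0 0 0 0 0 0]
 [0 0 0 0 0 0 0 0 0 0 0 0 0]
 [0 0 0 0 0 0 0 0 0 0 0 0 0]
 [0 0 0 0 1 1 1 1 1 0 0 0 0]
 [0 0 1 1 1 1 1 1 1 0 0 0 0]
 [0 0 1 1 0 0 1 1 1 1 0 0 0]
 [0 0 0 1 0 0 1 1 1 1 0 0 0]
 [0 0 0 0 0 0 0 0 0 0 0 0 0]
 [0 0 0 0 0 0 0 0 0 0 0 0 0]
 [0 0 0 0 0 0 0 0 0 0 0 0 0]
 [0 0 0 0 1 1 1 1 1 1 1 0 0]]
```

send_rows:
  steps:
    - [[1,0.2,0.1,0,0],[1,0,0,0,0],[1,0,0,0.5,0],[1,0,0,0.5,0],[1,0,0,0.3,0],[1,0,0,0.2,0],[1,0,0,0.1,0],[1,0,0,0,0],[1,0,0,0,0]]

```text
time: 10.9
tool_pos: [0.5707, 0.0559, 0.0488]
ee_rot: [0.0, 0.66, 0.751, 0.0]
force: [-0.5, 0.5, -1.1]
finger_gap: 0.317
grasp_force: 30.0
```

send_rows:
  steps:
    - [[1,0,0,0.15,0],[1,0,0,0.15,0],[1,0,0,0.1,0],[1,0,0,0,0],[1,0,0,0,0]]

```text
time: 11.4
tool_pos: [0.5706, 0.0559, 0.0446]
ee_rot: [-0.0, 0.66, 0.751, -0.0]
force: [1.8, 0.5, -2.5]
finger_gap: 0.317
grasp_force: 30.0
```

send_rows:
  steps:
    - [[1,0,0,0.15,0],[1,0,0,0.15,0],[1,0,0,0.15,0],[1,0,0,0.15,0],[1,0,0,0.1,0],[1,0,0,0,0],[1,0,0,0,0]]

```text
time: 12.1
tool_pos: [0.5706, 0.0559, 0.0377]
ee_rot: [0.0, 0.66, 0.751, 0.0]
force: [-0.5, -0.2, -2.5]
finger_gap: 0.316
grasp_force: 30.0
```

```bash
python3 -c "
from go import *
to([.5716,.054,.036],97.4)
t=grab('top','t2.png'); s=grab('side','s2.png')
a=cv2.resize(t[150:220,325:445],(720,420),interpolation=3)
b=cv2.resize(s[150:220,300:420],(720,420),interpolation=3)
cv2.imwrite('pics/c4.png',cv2.resize(np.vstack([a[50:300,:],b]),(640,596)))"
```

```text
t 12.1 tcp [0.5706 0.0559 0.0377] yaw 97.33 tilt [ 0.  0. -1.] F [-0.51 -0.22 -2.53] gap 0.316 gf 30.0 | d cm [-0.2   0.07  0.17] spin -0.0012
```

View pics/c4.png

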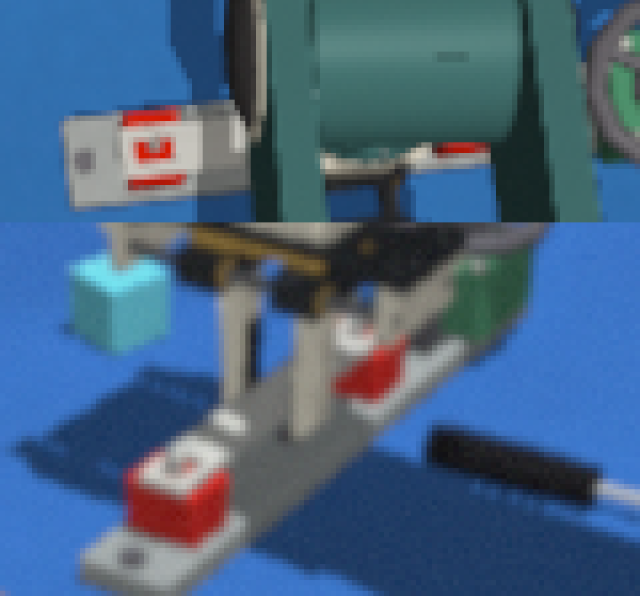

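Both slots are over the pins: the anchor pin sits inside its slot at crop (158,150) top and (180,462) side, and the tension pin at (362,338) side. The force is only the blade's weight. Settle and release.

send_rows:
  steps:
    - [[1,0,0,0.1,0],[1,0,0,0.05,0],[1,0,0,0,0],[0.5,0,0,0,0],[0.4,0,0,0,0],[0.3,0,0,0,0],[0.3,0,0,0,0],[0.3,0,0,0,0]]

```text
time: 13.0
tool_pos: [0.5706, 0.0559, 0.0362]
ee_rot: [0.0, 0.66, 0.751, 0.0]
force: [-0.3, 0.0, -0.2]
finger_gap: 0.676
grasp_force: 0.0
```

send_rows:
  steps:
    - [[0.3,0,0,-1,0],[0.3,0,0,-3,0],[0.3,0,0,-4,0],[0.3,0,0,-4,0],[0.3,0,0,-4,0],[0.3,0,0,-2,0],[0.3,0,0,0,0]]

```text
time: 13.7
tool_pos: [0.5715, 0.056, 0.2205]
ee_rot: [0.002, 0.66, 0.751, 0.002]
force: [-0.5, -0.1, 0.3]
finger_gap: 0.7
grasp_force: 0.0
```

```bash
python3 - <<'E'
from go import *
t=grab('top','t3.png'); s=grab('side','s3.png')
to([.631,-.2,.215],None)
S=s; hs=cv2.cvtColor(S,cv2.COLOR_BGR2HSV); r=(((hs[...,0]<8)|(hs[...,0]>172))&(hs[...,1]>130)).astype(np.uint8); r[:120]=0;r[146:]=0;r[:,:375]=0;r[:,397:]=0
ys,xs=np.nonzero(r); print(xs.mean(),ys.mean(),len(xs))
b=cv2.resize(s[110:220,300:420],(654,600),interpolation=3);cv2.imwrite('pics/c5.png',b)
E
```

```text
t 13.8 tcp [0.5705 0.0559 0.2162] yaw 97.34 tilt [ 0.  0. -1.] F [ 1.12  0.56 -0.49] gap 0.699 gf 0.0 | d cm [-26.15   2.73   0.12] spin 0.0
385.57894736842104 133.0 57
```

View pics/c5.png

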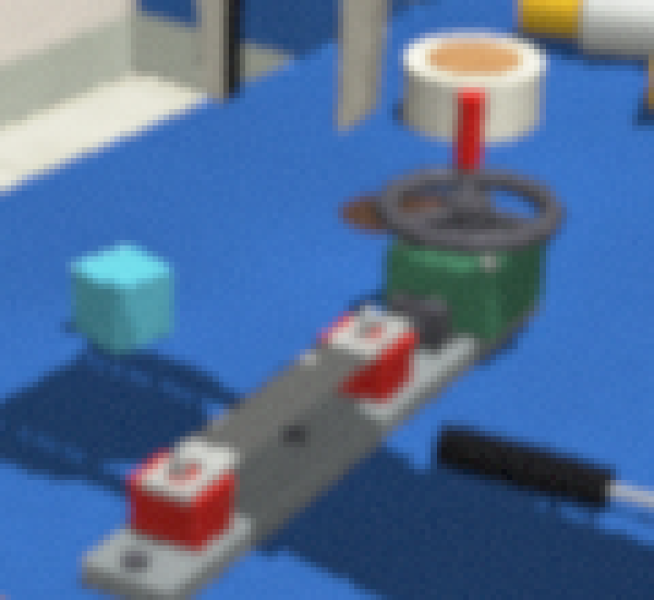

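The blade lies flat with a pin through each slot, at crop (180,465) and (370,328). On to the crank. From the rim's extents the wheel centre is ≈ (0.599,-0.158), and the crank ≈ (0.630,-0.199).

send_rows:
  steps:
    - [[0.3,-2,0.2,0,0],[0.3,-4,0.4,0,0],[0.3,-4,0.4,0,0],[0.3,-4,0.4,0,0],[0.3,-4,0.4,0,0],[0.3,-4,0.4,0,0],[0.3,-3,0.3,0,0],[0.3,-1,0.15,0,0],[0.3,0,0,0,0],[0.3,0,0,0,0]]

```text
time: 14.8
tool_pos: [0.6298, -0.1976, 0.2154]
ee_rot: [-0.001, 0.66, 0.751, -0.0]
force: [-0.2, 0.6, 0.8]
finger_gap: 0.698
grasp_force: 0.0
```

```bash
python3 - <<'E'
from go import *
to([.630,-.199,.099],None)
E
```

```text
t 14.8 tcp [ 0.6298 -0.1976  0.2154] yaw 97.35 tilt [-0.001  0.001 -1.   ] F [-0.17  0.61  0.82] gap 0.698 gf 0.0 | d cm [-0.15  0.02 11.64] spin 0.0
```

send_rows:
  steps:
    - [[0.3,-0.15,0,3,0],[0.3,0,0,3,0],[0.3,0,0,3,0],[0.3,0,0,1.6,0],[0.3,0,0,0.7,0],[0.3,0,0,0.3,0],[0.3,0,0,0,0],[0.5,0,0,0,0],[0.6,0,0,0,0],[0.7,0,0,0,0],[0.75,0,0,0,0],[0.78,0,0,0,0]]

```text
time: 16.0
tool_pos: [0.6303, -0.2001, 0.1003]
ee_rot: [0.0, 0.66, 0.751, 0.0]
force: [-0.0, -0.6, -0.4]
finger_gap: 0.323
grasp_force: 0.0
```

send_rows:
  steps:
    - [[0.8,0,0,0,0],[0.85,0,0,0,0],[1,0,0,0,0],[1,0,0,0,0],[1,0,0,0,0]]

```text
time: 16.5
tool_pos: [0.6304, -0.2001, 0.1002]
ee_rot: [0.0, 0.66, 0.751, 0.0]
force: [3.6, -0.8, -1.0]
finger_gap: 0.188
grasp_force: 30.0
```

```bash
cat > pl.py <<'E'
# plan: python3 pl.py x0 y0 cx cy r n step_deg : rows (tool dx,dy cm) from TCP along clockwise circle
import sys; from go import *
cx,cy,r,n,sd=map(float,sys.argv[1:6]); o,M=st(); p=o["tool_pos"][:2]; C=np.array([cx,cy]); v=p-C
a0=np.arctan2(v[1],v[0]); print("t",round(o["time"],2),"tcp",p.round(4),"r",np.linalg.norm(v).round(4),"ang",np.degrees(a0).round(1),"gap",round(o["finger_gap"],3),"gf",o["grasp_force"].round(1),"z",o["tool_pos"][2].round(4))
er=v/np.linalg.norm(v); et=np.array([er[1],-er[0]]); F=o["force"][:2]; print("F rad(out)",(F@er).round(2),"F push",-(F@et).round(2),"Fz",o["force"][2].round(2))
for i in range(1,int(n)+1):
    a=a0-np.radians(sd)*i; q=C+r*np.array([np.cos(a),np.sin(a)]); d=M[:2,:2].T@(q-p)*100; p=q; print(d.round(2).tolist(),end=" ")
E
python3 pl.py .599 -.158 .05 10 4
```

```text
Traceback (most recent call last):
  File "pl.py", line 4, in <module>
    a0=np.arctan2(v[1],v[0]); print("t",round(o["time"],2),"tcp",p.round(4),"r",np.linalg.norm(v).round(4),"ang",np.degrees(a0).round(1),"gap",round(o["finger_gap"],3),"gf",o["grasp_force"].round(1),"z",o["tool_pos"][2].round(4))
                                                                                                                                                                             ^^^^^^^^^^^^^^^^^^^^^^
AttributeError: 'float' object has no attribute 'round'
```

```bash
sed -i 's/o\["grasp_force"\].round(1)/round(float(o["grasp_force"]),1)/' pl.py; python3 pl.py .6005 -.160 .05 8 4
```

```text
t 16.5 tcp [ 0.6304 -0.2001] r 0.05 ang -53.3 gap 0.188 gf 30.0 z 0.1002
F rad(out) 2.8 F push 2.44 Fz -0.99
[-0.16, -0.31] [-0.14, -0.32] [-0.12, -0.33] [-0.09, -0.34] [-0.07, -0.34] [-0.04, -0.35] [-0.02, -0.35] [0.0, -0.35]
```

send_rows:
  steps:
    - [[1,-0.16,-0.31,0,0],[1,-0.14,-0.32,0,0],[1,-0.12,-0.33,0,0],[1,-0.09,-0.34,0,0]]

```text
time: 16.9
tool_pos: [0.6184, -0.2066, 0.1002]
ee_rot: [0.0, 0.66, 0.751, 0.001]
force: [7.4, 0.4, -2.8]
finger_gap: 0.183
grasp_force: 30.0
```

```bash
python3 pl.py .6005 -.160 .05 10 5
```

```text
t 16.9 tcp [ 0.6184 -0.2066] r 0.05 ang -69.0 gap 0.183 gf 30.0 z 0.1002
F rad(out) 2.33 F push 7.08 Fz -2.81
[-0.09, -0.43] [-0.05, -0.43] [-0.01, -0.44] [0.03, -0.44] [0.07, -0.43] [0.1, -0.42] [0.14, -0.41] [0.18, -0.4] [0.21, -0.38] [0.24, -0.36]
```

send_rows:
  steps:
    - [[1,-0.09,-0.43,0,0],[1,-0.05,-0.43,0,0],[1,-0.01,-0.44,0,0],[1,0.03,-0.44,0,0],[1,0.07,-0.43,0,0],[1,0.1,-0.42,0,0],[1,0.14,-0.41,0,0],[1,0.18,-0.4,0,0]]

```text
time: 17.7
tool_pos: [0.5842, -0.2072, 0.1002]
ee_rot: [0.0, 0.66, 0.751, 0.001]
force: [9.3, 2.4, -2.7]
finger_gap: 0.189
grasp_force: 30.0
```

```bash
python3 pl.py .6005 -.160 .05 10 6
```

```text
t 17.7 tcp [ 0.5842 -0.2072] r 0.0499 ang -109.1 gap 0.189 gf 30.0 z 0.1002
F rad(out) -5.36 F push 8.02 Fz -2.68
[0.25, -0.46] [0.3, -0.43] [0.35, -0.39] [0.39, -0.35] [0.42, -0.31] [0.45, -0.27] [0.48, -0.22] [0.5, -0.17] [0.51, -0.11] [0.52, -0.06]
```

send_rows:
  steps:
    - [[1,0.26,-0.45,0,0],[1,0.31,-0.42,0,0],[1,0.36,-0.38,0,0],[1,0.4,-0.34,0,0]]

```text
time: 18.1
tool_pos: [0.5666, -0.1964, 0.1002]
ee_rot: [0.001, 0.66, 0.751, 0.0]
force: [7.5, -2.0, -4.0]
finger_gap: 0.186
grasp_force: 30.0
```

```bash
python3 pl.py .6005 -.160 .05 10 6
```

```text
t 18.1 tcp [ 0.5666 -0.1964] r 0.0498 ang -133.0 gap 0.186 gf 30.0 z 0.1002
F rad(out) -3.67 F push 6.87 Fz -3.98
[0.4, -0.33] [0.45, -0.27] [0.48, -0.22] [0.5, -0.17] [0.51, -0.12] [0.52, -0.06] [0.52, -0.01] [0.52, 0.05] [0.51, 0.1] [0.5, 0.16]
```

send_rows:
  steps:
    - [[1,0.41,-0.32,0,0],[1,0.45,-0.27,0,0],[1,0.48,-0.22,0,0],[1,0.5,-0.17,0,0],[1,0.51,-0.12,0,0],[1,0.52,-0.06,0,0]]

```text
time: 18.7
tool_pos: [0.5516, -0.1697, 0.1002]
ee_rot: [0.001, 0.661, 0.751, 0.0]
force: [10.1, -5.7, -5.2]
finger_gap: 0.186
grasp_force: 30.0
```

```bash
python3 pl.py .6005 -.160 .05 8 6
```

```text
t 18.7 tcp [ 0.5516 -0.1697] r 0.0498 ang -168.8 gap 0.186 gf 30.0 z 0.1002
F rad(out) -8.76 F push 7.55 Fz -5.23
[0.52, -0.02] [0.52, 0.05] [0.51, 0.1] [0.5, 0.15] [0.48, 0.21] [0.46, 0.25] [0.43, 0.3] [0.39, 0.34]
```

```bash
python3 pl.py .6015 -.160 .0495 8 6
```

```text
t 18.7 tcp [ 0.5516 -0.1697] r 0.0508 ang -169.0 gap 0.186 gf 30.0 z 0.1002
F rad(out) -8.78 F push 7.51 Fz -5.23
[0.53, 0.13] [0.52, 0.05] [0.51, 0.1] [0.49, 0.15] [0.48, 0.21] [0.45, 0.25] [0.42, 0.3] [0.39, 0.34]
```

send_rows:
  steps:
    - [[1,0.52,0.04,0,0],[1,0.52,0.08,0,0],[1,0.51,0.12,0,0],[1,0.5,0.17,0,0],[1,0.48,0.22,0,0]]

```text
time: 19.2
tool_pos: [0.5534, -0.144, 0.1001]
ee_rot: [-0.0, 0.661, 0.751, -0.001]
force: [-5.0, -6.2, 1.8]
finger_gap: 0.186
grasp_force: 30.0
```

```bash
python3 pl.py .6015 -.160 .05 8 5
```

```text
t 19.2 tcp [ 0.5534 -0.144 ] r 0.0507 ang 161.6 gap 0.186 gf 30.0 z 0.1001
F rad(out) 2.82 F push 7.44 Fz 1.85
[0.36, 0.27] [0.36, 0.24] [0.34, 0.27] [0.32, 0.3] [0.29, 0.33] [0.26, 0.35] [0.23, 0.37] [0.2, 0.39]
```

send_rows:
  steps:
    - [[1,0.39,0.2,0,0],[1,0.38,0.23,0,0],[1,0.35,0.26,0,0],[1,0.33,0.29,0,0],[1,0.3,0.32,0,0]]

```text
time: 19.7
tool_pos: [0.5645, -0.1253, 0.1002]
ee_rot: [0.0, 0.661, 0.751, -0.001]
force: [-0.5, -9.5, -0.5]
finger_gap: 0.188
grasp_force: 30.0
```

```bash
python3 pl.py .6010 -.160 .0505 8 5
```

```text
t 19.7 tcp [ 0.5645 -0.1253] r 0.0504 ang 136.4 gap 0.188 gf 30.0 z 0.1002
F rad(out) -6.19 F push 7.18 Fz -0.45
[0.27, 0.35] [0.23, 0.38] [0.2, 0.39] [0.16, 0.41] [0.13, 0.42] [0.09, 0.43] [0.05, 0.44] [0.01, 0.44]
```

send_rows:
  steps:
    - [[1,0.24,0.37,0,0],[1,0.21,0.39,0,0],[1,0.18,0.4,0,0],[1,0.15,0.41,0,0],[1,0.11,0.42,0,0],[1,0.07,0.43,0,0]]

```text
time: 20.3
tool_pos: [0.5868, -0.1119, 0.1001]
ee_rot: [-0.001, 0.66, 0.751, -0.001]
force: [-7.0, -2.5, 3.4]
finger_gap: 0.19
grasp_force: 30.0
```

```bash
python3 pl.py .6010 -.160 .0502 8 5
```

```text
t 20.3 tcp [ 0.5868 -0.1119] r 0.0501 ang 106.5 gap 0.19 gf 30.0 z 0.1001
F rad(out) -0.46 F push 7.4 Fz 3.42
[0.06, 0.43] [0.01, 0.44] [-0.03, 0.44] [-0.06, 0.43] [-0.1, 0.43] [-0.14, 0.42] [-0.17, 0.4] [-0.21, 0.39]
```

send_rows:
  steps:
    - [[1,0.04,0.44,0,0],[1,0,0.44,0,0],[1,-0.03,0.44,0,0],[1,-0.06,0.43,0,0]]

```text
time: 20.7
tool_pos: [0.6042, -0.11, 0.1001]
ee_rot: [-0.001, 0.66, 0.751, -0.001]
force: [-7.4, -0.6, 3.1]
finger_gap: 0.186
grasp_force: 30.0
```

```bash
python3 pl.py .6010 -.160 .05 8 5
```

```text
t 20.7 tcp [ 0.6042 -0.11  ] r 0.0501 ang 86.3 gap 0.186 gf 30.0 z 0.1001
F rad(out) -1.04 F push 7.33 Fz 3.07
[-0.11, 0.42] [-0.14, 0.41] [-0.17, 0.4] [-0.21, 0.38] [-0.24, 0.36] [-0.27, 0.34] [-0.3, 0.32] [-0.33, 0.29]
```

send_rows:
  steps:
    - [[1,-0.1,0.42,0,0],[1,-0.14,0.41,0,0],[1,-0.18,0.4,0,0],[1,-0.21,0.38,0,0]]

```text
time: 21.1
tool_pos: [0.6211, -0.1141, 0.1001]
ee_rot: [-0.001, 0.66, 0.751, -0.001]
force: [-8.4, 1.6, 3.8]
finger_gap: 0.187
grasp_force: 30.0
```

```bash
python3 pl.py .6010 -.160 .05 8 4
```

```text
t 21.1 tcp [ 0.6211 -0.1141] r 0.0501 ang 66.4 gap 0.187 gf 30.0 z 0.1001
F rad(out) -1.91 F push 8.32 Fz 3.83
[-0.19, 0.29] [-0.21, 0.28] [-0.23, 0.26] [-0.25, 0.25] [-0.26, 0.23] [-0.28, 0.21] [-0.29, 0.19] [-0.31, 0.17]
```

send_rows:
  steps:
    - [[1,-0.19,0.29,0,0],[1,-0.21,0.28,0,0],[1,-0.23,0.26,0,0]]

```text
time: 21.4
tool_pos: [0.63, -0.1193, 0.1001]
ee_rot: [-0.001, 0.66, 0.751, -0.001]
force: [-8.2, 2.0, 4.1]
finger_gap: 0.182
grasp_force: 30.0
```

```bash
python3 pl.py .6010 -.160 .05 8 4
```

```text
t 21.4 tcp [ 0.63   -0.1193] r 0.05 ang 54.6 gap 0.182 gf 30.0 z 0.1001
F rad(out) -3.09 F push 7.85 Fz 4.11
[-0.25, 0.25] [-0.26, 0.23] [-0.28, 0.21] [-0.29, 0.19] [-0.3, 0.17] [-0.32, 0.15] [-0.33, 0.13] [-0.33, 0.1]
```

send_rows:
  steps:
    - [[1,-0.25,0.24,0,0],[1,-0.27,0.22,0,0],[1,-0.28,0.21,0,0],[1,-0.29,0.19,0,0]]

```text
time: 21.8
tool_pos: [0.6399, -0.1287, 0.1001]
ee_rot: [-0.001, 0.66, 0.751, -0.0]
force: [-7.7, 4.0, 4.8]
finger_gap: 0.184
grasp_force: 30.0
```

```bash
python3 pl.py .6010 -.160 .05 8 4
```

```text
t 21.8 tcp [ 0.6399 -0.1287] r 0.0499 ang 38.8 gap 0.184 gf 30.0 z 0.1001
F rad(out) -3.51 F push 7.96 Fz 4.84
[-0.3, 0.18] [-0.32, 0.15] [-0.32, 0.13] [-0.33, 0.1] [-0.34, 0.08] [-0.34, 0.06] [-0.35, 0.03] [-0.35, 0.01]
```

send_rows:
  steps:
    - [[1,-0.3,0.17,0,0],[1,-0.32,0.14,0,0],[1,-0.32,0.12,0,0],[1,-0.33,0.1,0,0]]

```text
time: 22.2
tool_pos: [0.6469, -0.1403, 0.1001]
ee_rot: [-0.001, 0.66, 0.751, -0.0]
force: [-6.7, 6.6, 3.6]
finger_gap: 0.186
grasp_force: 30.0
```

```bash
python3 pl.py .6010 -.160 .05 8 4
```

```text
t 22.2 tcp [ 0.6469 -0.1403] r 0.0499 ang 23.2 gap 0.186 gf 30.0 z 0.1001
F rad(out) -3.51 F push 8.7 Fz 3.58
[-0.34, 0.09] [-0.34, 0.06] [-0.35, 0.04] [-0.35, 0.01] [-0.35, -0.01] [-0.35, -0.04] [-0.34, -0.06] [-0.34, -0.09]
```

send_rows:
  steps:
    - [[1,-0.34,0.07,0,0],[1,-0.34,0.04,0,0],[1,-0.35,0.02,0,0]]

```text
time: 22.5
tool_pos: [0.6498, -0.15, 0.1001]
ee_rot: [-0.001, 0.66, 0.751, 0.0]
force: [-2.7, 9.8, 3.1]
finger_gap: 0.189
grasp_force: 30.0
```

```bash
python3 pl.py .6010 -.160 .05 8 4
```

```text
t 22.5 tcp [ 0.6498 -0.15  ] r 0.0498 ang 11.5 gap 0.189 gf 30.0 z 0.1001
F rad(out) -0.69 F push 10.16 Fz 3.06
[-0.35, 0.03] [-0.35, -0.01] [-0.35, -0.04] [-0.34, -0.06] [-0.34, -0.08] [-0.33, -0.11] [-0.32, -0.13] [-0.31, -0.15]
```

send_rows:
  steps:
    - [[1,-0.26,-0.01,0,0],[1,-0.26,-0.03,0,0]]

```text
time: 22.7
tool_pos: [0.6505, -0.1551, 0.1002]
ee_rot: [-0.001, 0.66, 0.751, 0.001]
force: [1.7, 11.0, 0.9]
finger_gap: 0.187
grasp_force: 30.0
```

```bash
python3 pl.py .6010 -.160 .05 6 3
```

```text
t 22.7 tcp [ 0.6505 -0.1551] r 0.0497 ang 5.7 gap 0.187 gf 30.0 z 0.1002
F rad(out) 2.74 F push 10.76 Fz 0.86
[-0.26, 0.01] [-0.26, -0.03] [-0.26, -0.04] [-0.26, -0.06] [-0.25, -0.07] [-0.25, -0.08]
```

send_rows:
  steps:
    - [[1,-0.26,-0.01,0,0],[1,-0.26,-0.03,0,0]]

```text
time: 22.9
tool_pos: [0.6508, -0.1602, 0.1002]
ee_rot: [-0.001, 0.66, 0.751, 0.001]
force: [0.7, 9.7, 1.5]
finger_gap: 0.188
grasp_force: 30.0
```

```bash
python3 pl.py .6010 -.160 .05 6 3
```

```text
t 22.9 tcp [ 0.6508 -0.1602] r 0.0498 ang -0.2 gap 0.188 gf 30.0 z 0.1002
F rad(out) 0.65 F push 9.7 Fz 1.46
[-0.26, -0.02] [-0.26, -0.05] [-0.25, -0.07] [-0.25, -0.08] [-0.24, -0.09] [-0.24, -0.11]
```

send_rows:
  steps:
    - [[1,-0.26,-0.03,0,0]]

```text
time: 23.0
tool_pos: [0.6508, -0.1628, 0.1002]
ee_rot: [-0.001, 0.66, 0.751, 0.001]
force: [1.1, 10.6, 2.5]
finger_gap: 0.188
grasp_force: 30.0
```

send_rows:
  steps:
    - [[1,-0.26,-0.05,0,0]]

```text
time: 23.1
tool_pos: [0.6505, -0.1654, 0.1001]
ee_rot: [-0.001, 0.66, 0.751, 0.001]
force: [-0.6, 10.8, 1.3]
finger_gap: 0.187
grasp_force: 30.0
```

```bash
python3 pl.py .6010 -.160 .05 6 3
```

```text
t 23.1 tcp [ 0.6505 -0.1654] r 0.0498 ang -6.2 gap 0.187 gf 30.0 z 0.1001
F rad(out) -1.79 F push 10.63 Fz 1.26
[-0.26, -0.05] [-0.25, -0.08] [-0.24, -0.09] [-0.24, -0.11] [-0.23, -0.12] [-0.23, -0.13]
```

send_rows:
  steps:
    - [[1,-0.25,-0.07,0,0]]

```text
time: 23.2
tool_pos: [0.6502, -0.168, 0.1001]
ee_rot: [-0.001, 0.66, 0.751, 0.001]
force: [0.3, 11.8, 1.5]
finger_gap: 0.188
grasp_force: 30.0
```

send_rows:
  steps:
    - [[1,-0.25,-0.08,0,0]]

```text
time: 23.3
tool_pos: [0.6497, -0.1705, 0.1001]
ee_rot: [-0.001, 0.66, 0.751, 0.001]
force: [0.5, 11.5, 2.3]
finger_gap: 0.186
grasp_force: 30.0
```

send_rows:
  steps:
    - [[1,-0.24,-0.1,0,0]]

```text
time: 23.4
tool_pos: [0.6491, -0.173, 0.1001]
ee_rot: [-0.001, 0.66, 0.751, 0.001]
force: [1.9, 10.7, 1.8]
finger_gap: 0.187
grasp_force: 30.0
```

```bash
python3 pl.py .6010 -.160 .05 6 3
```

```text
t 23.4 tcp [ 0.6491 -0.173 ] r 0.0498 ang -15.1 gap 0.187 gf 30.0 z 0.1001
F rad(out) -0.95 F push 10.86 Fz 1.79
[-0.25, -0.09] [-0.23, -0.12] [-0.23, -0.13] [-0.22, -0.14] [-0.21, -0.15] [-0.2, -0.16]
```

send_rows:
  steps:
    - [[1,-0.24,-0.11,0,0]]

```text
time: 23.5
tool_pos: [0.6484, -0.1755, 0.1001]
ee_rot: [-0.001, 0.66, 0.751, 0.001]
force: [1.4, 11.3, 1.4]
finger_gap: 0.185
grasp_force: 30.0
```

send_rows:
  steps:
    - [[1,-0.23,-0.13,0,0]]

```text
time: 23.6
tool_pos: [0.6475, -0.1779, 0.1002]
ee_rot: [-0.001, 0.66, 0.751, 0.001]
force: [4.3, 11.1, 1.1]
finger_gap: 0.189
grasp_force: 30.0
```

send_rows:
  steps:
    - [[1,-0.22,-0.14,0,0]]

```text
time: 23.7
tool_pos: [0.6465, -0.1803, 0.1002]
ee_rot: [-0.001, 0.66, 0.751, 0.001]
force: [5.1, 10.3, 0.5]
finger_gap: 0.187
grasp_force: 30.0
```

```bash
python3 pl.py .6010 -.160 .05 6 2
```

```text
t 23.7 tcp [ 0.6465 -0.1803] r 0.0498 ang -24.0 gap 0.187 gf 30.0 z 0.1002
F rad(out) 0.44 F push 11.45 Fz 0.53
[-0.16, -0.08] [-0.14, -0.1] [-0.14, -0.1] [-0.14, -0.11] [-0.13, -0.11] [-0.13, -0.12]
```

send_rows:
  steps:
    - [[1,-0.22,-0.14,0,0]]

```text
time: 23.8
tool_pos: [0.6454, -0.1826, 0.1001]
ee_rot: [-0.001, 0.66, 0.751, 0.001]
force: [4.3, 12.2, -0.1]
finger_gap: 0.185
grasp_force: 30.0
```

send_rows:
  steps:
    - [[1,-0.21,-0.15,0,0]]

```text
time: 23.9
tool_pos: [0.6442, -0.1849, 0.1002]
ee_rot: [-0.001, 0.66, 0.751, 0.001]
force: [4.4, 11.5, -0.2]
finger_gap: 0.188
grasp_force: 30.0
```

```bash
python3 pl.py .6010 -.160 .05 6 2
```

```text
t 23.9 tcp [ 0.6442 -0.1849] r 0.0498 ang -29.9 gap 0.188 gf 30.0 z 0.1002
F rad(out) -1.91 F push 12.12 Fz -0.15
[-0.15, -0.09] [-0.13, -0.11] [-0.13, -0.12] [-0.12, -0.12] [-0.12, -0.13] [-0.12, -0.13]
```

send_rows:
  steps:
    - [[1,-0.14,-0.11,0,0]]

```text
time: 24.0
tool_pos: [0.6433, -0.1864, 0.1002]
ee_rot: [-0.001, 0.66, 0.751, 0.001]
force: [5.2, 11.4, -0.3]
finger_gap: 0.19
grasp_force: 30.0
```

send_rows:
  steps:
    - [[1,-0.13,-0.11,0,0]]

```text
time: 24.1
tool_pos: [0.6424, -0.1878, 0.1002]
ee_rot: [-0.001, 0.66, 0.751, 0.001]
force: [4.7, 11.5, -0.1]
finger_gap: 0.186
grasp_force: 30.0
```

```bash
python3 pl.py .6010 -.160 .05 6 2
```

```text
t 24.1 tcp [ 0.6424 -0.1878] r 0.0499 ang -33.9 gap 0.186 gf 30.0 z 0.1002
F rad(out) -2.48 F push 12.14 Fz -0.11
[-0.14, -0.11] [-0.12, -0.12] [-0.12, -0.13] [-0.12, -0.13] [-0.11, -0.13] [-0.11, -0.14]
```

Push averages 12.3 N over the last four moving readings: firm. Let go and retreat.

send_rows:
  steps:
    - [[1,0,0,0,0],[0.7,0,0,0,0],[0.5,0,0,0,0],[0.4,0,0,0,0],[0.3,0,0,0,0],[0.3,0,0,0,0],[0.3,0,0,-1,0],[0.3,0,0,-3,0],[0.3,0,0,-4,0],[0.3,0,0,-4,0],[0.3,0,0,-2,0],[0.3,0,0,0,0]]

```text
time: 25.3
tool_pos: [0.6429, -0.1897, 0.2449]
ee_rot: [0.003, 0.66, 0.751, 0.001]
force: [-0.4, -0.1, -0.7]
finger_gap: 0.698
grasp_force: 0.0
```

send_rows:
  steps:
    - [[0.3,-3,0,0,0],[0.3,-4,0,0,0],[0.3,-4,0,0,0],[0.3,-4,0,0,0],[0.3,-3,0,0,0],[0.3,0,0,0,0],[0.3,0,0,0,0]]

```text
time: 26.0
tool_pos: [0.6647, -0.3682, 0.2388]
ee_rot: [-0.001, 0.661, 0.751, -0.0]
force: [-0.2, 0.8, -0.2]
finger_gap: 0.699
grasp_force: 0.0
```

```bash
python3 - <<'E'
from h import *
t=grab('top','t9.png'); s=grab('side','s9.png')
a=cv2.resize(t[100:230,325:485],(640,520)); b=cv2.resize(s[110:220,270:420],(750,550),interpolation=3); cv2.imwrite('pics/c9.png',b)
T=t; st=cv2.cvtColor(T,cv2.COLOR_BGR2HSV)[...,1]
E
```

```text
(no output)
```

View pics/c9.png

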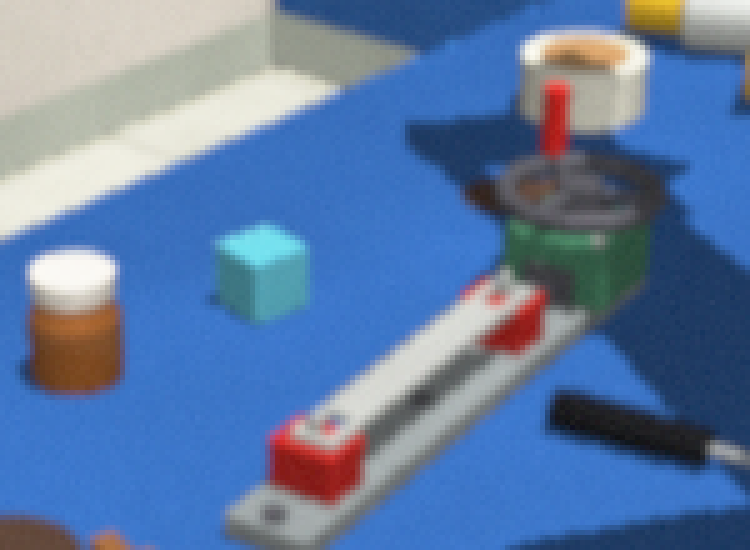

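The blade lies taut on both pins, at (315,425) and (500,280), each pin at the outer end of its slot. The bystanders are untouched and the gripper is clear.

```bash
python3 -c "
from workcell import robot
print(robot.close_job())"
```

```text
the job is handed in; nothing more can be done
None
```

The steel blade is on both pins and the wheel wound to a push of about 12.3 N (readings 12.1–12.8 N); I let go, the bystanders seen in the last view were undisturbed, and I handed the job in at about 26 s of the 72 s allowed (no verdict was returned).

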